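Find the youth ball with the ring gauge and hold it up to the camera

ROBOT

A 6-joint arm with a two-finger parallel gripper is mounted at the origin on the work surface. World frame = base frame: x ahead of the robot, y to its left, z up, the work surface at z = 0. Lengths are in mm, angles in rad, forces in N, time in s.
With the tool pointing down it reaches from about 225 to 875 mm from the base axis. Payload 3.4 kg.
Tool frame: the origin (TCP) lies midway between the tips of the shut fingers; the grasp point (between the pads) lies env.grasp_offset behind it (env.grasp_offset is the distance from the TCP to the grasp point, in mm); z points along the fingers, y is the line along which they close (so a half turn about z gives the same grasp; the last joint's range is limited). The gripper opens to 85 mm and grips with 20 to 120 N. Pads are 22 mm wide; open, the fingers measure 114 mm over their backs; the gripper's body (76 mm by 85 mm) begins 54 mm behind the grasp point. The pads swing forward as they close: fully open they stand 13 mm farther back than shut.
Start: joints at [1.174, 0.276, 1.505, -0, 1.361, -0.121], TCP at [156.598, 553.299, 231.328] pointing down, gripper open.
Joint ranges: [-2.89, 2.89], [-0.75, 2.08], [0.22, 2.7], [-1.18, 4.32], [0.11, 2.71], [-2.7, 2.7]. Speed limits (rad/s): [2.57, 2.57, 3.14, 3.14, 3.14, 3.14].

INTERFACE

Orientations are given as a rotation vector (axis times angle).
In Python, from workcell import state, vision, finish_job, env gives the robot as it stands.
- The arm moves only by the shell command python3 -m crank 'ROWS' [OPENING] [FORCE]. ROWS is text: rows parted by semicolons, each of 6 numbers parted by spaces: the shift along the tool's x, y, z in units of 50 mm (1.0 is 50 mm), then the turn, a rotation vector about the tool's x, y, z in units of 6 degrees (1.0 is 6 degrees). In form: dx dy dz ax ay az; .... A call has exactly 10 rows; each row is the pose to reach, as a shift and turn from the pose commanded when the call began, along the tool's axes at that moment; what a row does not reach only later rows make up. A row lasts 1/8 s, in which the tool goes at most 62.5 mm and 10.7 degrees, less where a joint would pass 70% of its speed; a pose out of reach is approached as far as the arm can. A call with a gripper value outside its range is refused whole. OPENING is the opening, from 0 (shut) to 1 (fully open), set as the call begins (- or left out, the last holds). The fingers move at their own pace and stop on an object; FORCE is the grip in N (left out, the last holds). Time passes only in rows, so rows that repeat a pose let the fingers close, or fill a call up. It gives the time, the measured TCP pose, the force, the opening and the grip force at its end, in the units of the state.
- state(): the state, without advancing time (a new reading comes with each control period).
- vision.grab_frame(name): name is "side" or "top" or "wrist"; returns the picture (480x640x3 uint8, red, green, blue); there is no depth.
- vision.camera_params(name): a dict with "mtx" (3x3 intrinsics, pixels), "T" (4x4, takes a point from camera to world coordinates); the wrist camera has in their place "tool_from_camera" (4x4, takes a point from camera to tool coordinates, whose origin is the TCP and whose axes are the flange's). Camera axes: x right, y up, looking along -z (the intrinsics and any distortion apply to the point x, -y, -z); pixel columns grow to the right and rows downward; lengths in mm; the calibration is good to about 2 mm. The wrist camera is an equidistant fisheye: a pixel r from the principal point sees the ray r / f radians off the axis. A picture is of the moment at which its call begins: read the wrist's pose just before it. camera_params takes no time and is no camera call.
- finish_job(): hands the job in; it is judged then, once.
The state is a dict: "time_s": time; "joints": joint angles; "qvel": joint speeds; "tau": joint torques, N m; "eef_pos": TCP position; "tcp_rot": TCP orientation; "wrist_force": force on the tool from outside, world axes, zero at the start; "torque": the same for the moment, N m; "finger_gap": finger opening in mm; "gripper_force": force on a finger pad.
Only numpy, scipy, OpenCV 4.12 (cv2) and the standard library are available. Lean on these libraries where they do the work, as an engineer would, in place of code of your own. Each camera call takes 0.05 s, during which the arm holds its last target. There are 200 camera calls.

TASK

One of the two red cricket balls in the wooden cups is youth size and the other full size: find the youth one with the handled ring gauge, which slips right down over the youth ball past its widest part but stops on the full-size ball, and then leave the gauge lying flat on the ledge and the full-size ball in its cup. Take the youth ball by its smooth cheeks, with the fingers off the seam, and hold it up still in front of the camera on the little tripod for its catalogue picture: 20 cm in front of the lens, centred on the lens, with the seam upright and edge-on to the camera so that it runs down the middle of the picture. Finish while holding it there, and leave the dome, bails, spike key, mug, remote control and the camera as they stand.

Things in the scene. Friction and masses are not known exactly. Their poses are not given: they have to be found in the camera images.
- ball_a: one of the two red leather cricket balls in wooden cups, 120 to 175 g. The youth ball is 66 mm across, the full-size 73 mm: the gauge tells which is which. Origin: the ball's centre, 54 mm above the ledge in its cup if youth, 59 mm if full-size. Own x points out of one smooth cheek, square to the seam's plane; x starts level (seam over the top), turned any way
- ball_b: the other red leather cricket ball; origin, axes, sizes and heights as told for ball_a
- ball_a_seam: seam of ball_a: a pale-stitched band right round the ball in its own yz plane, its middle 6 mm standing 0.5 mm proud; fixed to the ball, origin and axes as ball_a
- ball_b_seam: the same seam on ball_b; origin and axes as ball_b
- stand_a: turned dark wood cup that ball_a stands in, fixed to the ledge: 30 mm high, 54 mm across at most, so that the gauge ring passes over it down to the ledge. Origin: centre of the underside
- stand_b: turned dark wood cup that ball_b stands in, fixed; as stand_a
- gauge: ring gauge, 70 to 120 g: flat steel ring, 70 mm bore, 82 mm outside, 8 mm thick, with a wooden handle. Origin: ring's centre on its underside; own z up. The handle lies along own -x, 58 to 150 mm from the origin, 18 mm wide, 16 mm high, flush underneath. Starts flat on the ledge. Over the youth ball it goes down to the ledge; on the full-size ball its underside stops 66 mm above the ledge
- lens (a point): centre of the front glass of the black camera on the small tripod, 165 to 215 mm above the ledge. Own -x points out of the lens along the level line of sight (roughly world +y), own y is level across the picture, own z up. The ball's centre is wanted at own (-0.200, 0, 0). Camera 110 mm wide, 80 mm high; lens barrel 58 mm across
- tripod: small tripod that carries the camera, fixed on the ledge: three splayed legs, feet 72 mm from its axis. Origin: on the ledge, under the tripod's axis; the lens glass is 55 mm ahead of that axis
- column (a joint): height of the tripod's centre column, m: 0 puts the lens at 165 mm, 0.05 at 215 mm above the ledge; clamped
- dome: glass dome over another red ball, on a dark wooden base 140 mm across, 160 mm high over all; loose, to be left alone. Origin: centre of the underside
- bail_1: polished wooden bail, 109 mm long, 14 mm thick, lying on the ledge; to be left alone. Origin: on its axis near the middle; own x along it
- bail_2: second polished bail, like bail_1; to be left alone
- spike_key: small flat steel spike key, 85 by 40 by 6 mm, lying on the ledge; to be left alone. Origin: middle of the underside
- mug: mug, 80 mm across, 92 mm high; to be left alone. Origin: centre of the underside
- remote: black remote control, 165 by 42 by 18 mm; to be left alone. Origin: centre of the underside
Things that resemble listed ones, but are neither listed nor needed, are in the scene too. Leave any blue or turquoise look-alike of the ball_a alone.

How it is judged:
By the outcome, as a careful person would: the job done as asked, in the order asked, and still so for the second after the job is handed in, while the arm keeps its last pose, push and grip.
It also fails if it takes over 61 s, if anything falls off the work surface, if the arm or the gripper's body presses on something with over 40 N, if the wrist force passes 120 N, or if a joint passes its speed limit or range.

## Working session

There is one attempt and no reset: what is moved stays moved. The work goes in short steps, Python scripts to look and compute and a shell command to move; the robot and the scene stay as the last step left them, time stands still between calls to the robot, and variables do not carry over. Pictures are saved under pics/ and viewed, at most 10 in all, crops included, and the job is handed in when it is done.

```bash
mkdir -p pics; ls; python3 - <<'E'
from workcell import state, vision, env
import cv2
for n in ("side","top","wrist"):
    s=state(); im=vision.grab_frame(n); cv2.imwrite(f"pics/{n}0.png",im[:,:,::-1])
    print(n,{k:v.round(3).tolist() if hasattr(v,'round') else v for k,v in vision.camera_params(n).items()})
print(s, env.grasp_offset)
E
```

```text
pics
side {'mtx': [[459.106, 0.0, 320.833], [0.0, 459.106, 235.085], [0.0, 0.0, 1.0]], 'T': [[-0.866, 0.25, -0.433, -4.827], [-0.5, -0.461, 0.733, 913.643], [-0.016, 0.852, 0.524, 776.304], [0.0, 0.0, 0.0, 1.0]]}
top {'mtx': [[495.982, 0.0, 324.37], [0.0, 495.982, 235.874], [0.0, 0.0, 1.0]], 'T': [[0.004, 0.985, -0.171, 344.102], [-1.0, 0.005, 0.003, 27.967], [0.004, 0.171, 0.985, 1233.003], [0.0, 0.0, 0.0, 1.0]]}
wrist {'mtx': [[371.648, 0.0, 316.194], [0.0, 371.648, 234.316], [0.0, 0.0, 1.0]], 'tool_from_camera': [[0.0, 0.96, 0.281, 71.566], [1.0, -0.0, -0.001, 0.391], [-0.001, 0.281, -0.96, -141.479], [0.0, 0.0, 0.0, 1.0]]}
{'time_s': 0.1, 'joints': array([ 1.17399086e+00,  2.76478106e-01,  1.50597686e+00, -7.83550321e-06,
        1.36071076e+00, -1.20950719e-01]), 'qvel': array([-0.0009911 , -0.00075686, -0.00150262, -0.00088006,  0.00154328,
       -0.00045237]), 'tau': array([ 1.10129160e-03, -4.17696834e+01, -2.46403456e+01, -8.87337478e-05,
        5.76417850e-03,  1.94057651e-05]), 'eef_pos': array([156.41227601, 552.83485627, 230.5686359 ]), 'tcp_rot': array([-4.31882015e-01, -3.11136514e+00,  2.39142590e-03]), 'wrist_force': array([ 0.04432848, -0.28401193,  1.13892907]), 'torque': array([ 0.03024634, -0.00917501, -0.00192702]), 'gripper_force': 0.0, 'finger_gap': 85.68672416027043} 18.700000000000003
```

View pics/top0.png

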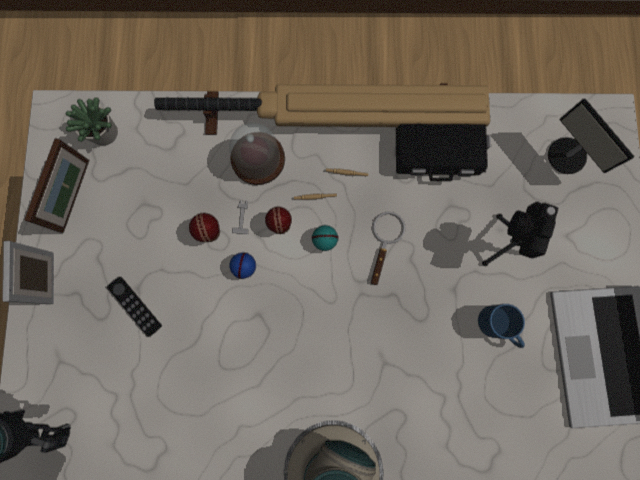

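View pics/side0.png

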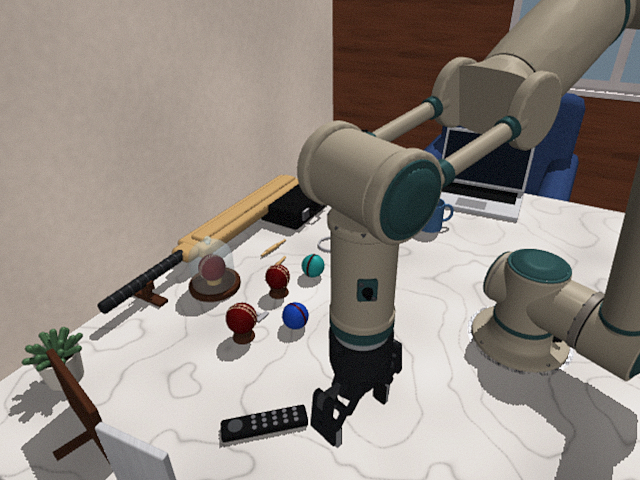

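The top view shows the two red balls in cups at about (204,227), which looks larger, and (278,220). The gauge ring is at (388,228) with its handle to (376,280), and the tripod camera is at (530,230). The side view confirms the cups under both balls; the blue and teal balls and the domed ball are decoys.

```bash
cat > h.py <<'E'
import numpy as np, cv2
from scipy.spatial.transform import Rotation as R
from workcell import state, vision, env
def cam(n,s=None):
    p=vision.camera_params(n)
    if n!="wrist": return p["mtx"],np.array(p["T"])
    M=np.eye(4); M[:3,:3]=R.from_rotvec(s["tcp_rot"]).as_matrix(); M[:3,3]=s["eef_pos"]
    return p["mtx"],M@p["tool_from_camera"]
def ray(n,uv,C):
    K,T=C; x=(uv[0]-K[0,2])/K[0,0]; y=(uv[1]-K[1,2])/K[1,1]
    if n=="wrist":
        r=np.hypot(x,y)+1e-12; d=np.array([x/r*np.sin(r),-y/r*np.sin(r),-np.cos(r)])
    else: d=np.array([x,-y,-1.]); d/=np.linalg.norm(d)
    return T[:3,3],T[:3,:3]@d
def onz(n,uv,C,z):
    o,d=ray(n,uv,C); return o+d*(z-o[2])/d[2]
def proj(n,P,C):
    K,T=C; q=T[:3,:3].T@(np.asarray(P,float)-T[:3,3]); v=np.array([q[0],-q[1],-q[2]])
    if n=="wrist":
        h=np.hypot(v[0],v[1]); t=np.arctan2(h,v[2]); v=np.array([v[0]/h*t,v[1]/h*t,1])
    return K[0,0]*v[0]/v[2]+K[0,2],K[1,1]*v[1]/v[2]+K[1,2]
def meet(a,b):
    (o1,d1),(o2,d2)=a,b; A=np.array([d1,-d2]).T
    t=np.linalg.lstsq(A,o2-o1,rcond=None)[0]; p,q=o1+d1*t[0],o2+d2*t[1]
    return (p+q)/2,np.linalg.norm(p-q)
def shot(n,name=None):
    s=state(); im=vision.grab_frame(n)
    if name: cv2.imwrite(f"pics/{name}.png",im[:,:,::-1])
    return im,cam(n,s),s
def reds(im):
    h=cv2.cvtColor(im,cv2.COLOR_RGB2HSV); r=im.astype(int)
    m=((h[...,0]<8)|(h[...,0]>172))&(h[...,1]>150)&(h[...,2]>45)
    m=cv2.morphologyEx(m.astype(np.uint8)*255,cv2.MORPH_CLOSE,np.ones((7,7)))
    out=[]
    for c in cv2.findContours(m,cv2.RETR_EXTERNAL,cv2.CHAIN_APPROX_NONE)[0]:
        if cv2.contourArea(c)>200:
            hull=cv2.convexHull(c); out.append((cv2.minEnclosingCircle(hull),cv2.contourArea(hull),cv2.boundingRect(c),c))
    return out
def tomove(dw,s):  # world shift mm -> tool units
    return R.from_rotvec(s["tcp_rot"]).as_matrix().T@np.asarray(dw,float)/50
E
python3 - <<'E'
from h import *
np.set_printoptions(precision=1,suppress=True)
for n in("top","side"):
    im=cv2.imread(f"pics/{n}0.png")[:,:,::-1].copy(); C=cam(n)
    for c,a,b,_ in reds(im): print(n,c,a,b,onz(n,c[0],C,56))
C=cam("top")
print("ring",onz("top",(388,228),C,4),"handle end",onz("top",(375,283),C,12))
print("cam",onz("top",(530,230),C,200),"lens?",onz("top",(510,228),C,190))
for uv in((325,237),(243,265)):print(onz("top",uv,C,33))
s=state();print(R.from_rotvec(s["tcp_rot"]).as_matrix())
E
python3 -c "
import cv2
a=cv2.imread('pics/top0.png')[150:330,180:580]
cv2.imwrite('pics/top0c.png',cv2.resize(a,(800,360),interpolation=3))"
```

```text
top ((204.65908813476562, 226.88636779785156), 13.960824966430664) 528.5 (191, 214, 28, 26) [568.9 313.   56. ]
top ((278.835205078125, 218.90223693847656), 11.853631019592285) 379.0 (268, 208, 23, 23) [589.4 134.4  56. ]
side ((243.42591857910156, 321.129638671875), 18.924274444580078) 826.0 (227, 303, 30, 38) [558.5 318.   56. ]
side ((278.0, 276.5), 12.093486785888672) 383.5 (267, 265, 22, 23) [586.  137.9  56. ]
side ((417.5, 136.0), 22.852888107299805) 707.0 (395, 121, 46, 28) [  634.3 -1053.7    56. ]
side ((606.7965087890625, 154.05813598632812), 58.24135971069336) 6241.5 (571, 98, 69, 113) [ -121.5 -1200.3    56. ]
side ((423.0, 59.5), 107.05732727050781) 16583.5 (333, 0, 180, 131) [ 1194.8 -2731.2    56. ]
ring [ 578.2 -136.7    4. ] handle end [ 438.8 -101.2   12. ]
cam [ 538.  -411.8  200. ] lens? [ 544.  -373.4  190. ]
[549.4  22.3  33. ]
[479.5 221.2  33. ]
[[-1.   0.3 -0. ]
 [ 0.3  1.  -0. ]
 [ 0.  -0.  -1. ]]
```

View pics/top0c.png

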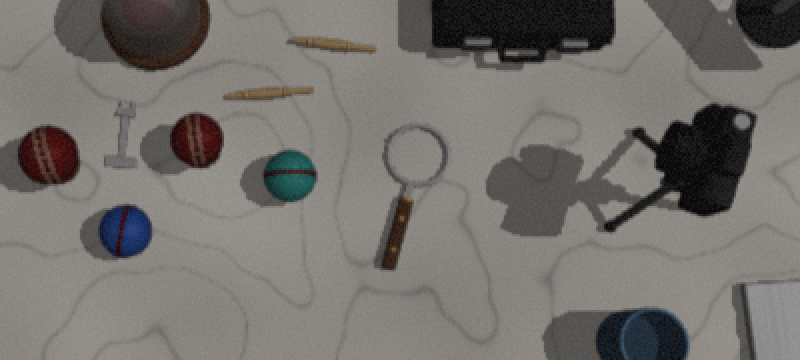

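Left ball radius is about 14 px and right about 11.9 px, so the right one is probably youth. Its seam runs roughly along world x. I'll move above the gauge handle first.

```bash
python3 - <<'E'
from h import *
s=state(); print(tomove(np.array([480,-112,231])-s["eef_pos"],s), R.from_rotvec(s["tcp_rot"]).as_matrix().round(3).tolist())
E
```

```text
[-9.84798254e+00 -1.10337497e+01  6.15359161e-03] [[-0.962, 0.272, -0.001], [0.272, 0.962, -0.001], [0.0, -0.001, -1.0]]
```

```bash
python3 -m crank '-9.85 -11.03 0 0 0 0;-9.85 -11.03 0 0 0 0;-9.85 -11.03 0 0 0 0;-9.85 -11.03 0 0 0 0;-9.85 -11.03 0 0 0 0;-9.85 -11.03 0 0 0 0;-9.85 -11.03 0 0 0 0;-9.85 -11.03 0 0 0 0;-9.85 -11.03 0 0 0 0;-9.85 -11.03 0 0 0 0'; python3 -c "
from h import *
s=state(); print(tomove(np.array([480,-112,231])-s['eef_pos'],s),s['joints'])"
```

```text
time_s: 1.4
eef_pos: [430.7, -10.6, 231.3]
tcp_rot: [0.433, 3.111, 0.001]
wrist_force: [1.7, 0.8, 0.3]
finger_gap: 85.4
gripper_force: 0.0
[-1.50229057 -1.68189632  0.00628792] [-1.86935530e-01  5.53912531e-02  1.78326769e+00  6.61244157e-04
  1.30238850e+00 -1.48144183e+00]
```

```bash
python3 -c "
from h import *
shot('wrist','w1')"; python3 -m crank '-1.5 -1.68 0 0 0 0;-1.5 -1.68 0 0 0 0;-1.5 -1.68 0 0 0 0;-1.5 -1.68 0 0 0 0;-1.5 -1.68 0 0 0 0;-1.5 -1.68 0 0 0 0;-1.5 -1.68 0 0 0 0;-1.5 -1.68 0 0 0 0;-1.5 -1.68 0 0 0 0;-1.5 -1.68 0 0 0 0'; python3 -c "
from h import *
im,C,s=shot('wrist','w2'); print(repr(s['eef_pos']),repr(s['tcp_rot']))"
```

```text
time_s: 2.7
eef_pos: [479.5, -109.9, 231.3]
tcp_rot: [0.432, 3.112, 0.0]
wrist_force: [0.2, 0.8, 0.5]
finger_gap: 85.5
gripper_force: 0.0
array([ 479.52276716, -109.87976508,  231.27257324]) array([4.31957123e-01, 3.11174086e+00, 1.76935126e-04])
```

View pics/w2.png

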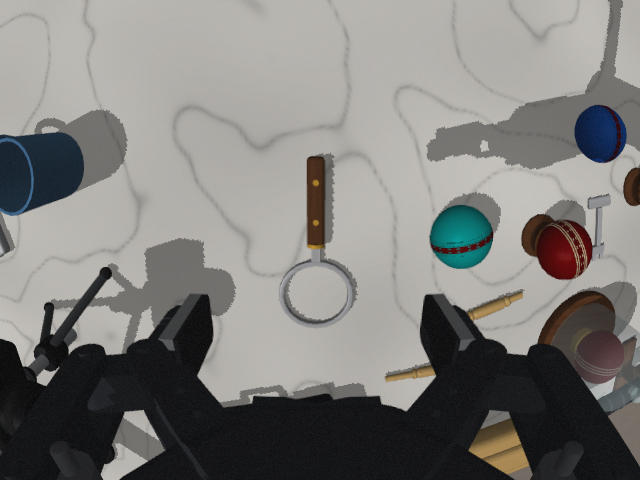

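The wrist view shows the ring centred at about (317,293), the handle from (316,245) to (315,157), and the red ball at (565,250). I'll measure them.

```bash
cat > m.py <<'E'
from h import *
np.set_printoptions(precision=2,suppress=True)
im=cv2.imread("pics/w2.png")[:,:,::-1].copy()
s=dict(eef_pos=np.array([479.523,-109.880,231.273]),tcp_rot=np.array([.431957,3.111741,.000177])); C=cam("wrist",s)
h=cv2.cvtColor(im,cv2.COLOR_RGB2HSV)
m=((h[...,0]<20)&(h[...,1]>110)).astype(np.uint8); m[:140]=0;m[260:]=0;m[:,:290]=0;m[:,345:]=0
y,x=np.nonzero(m); print(len(x),x.min(),x.max(),y.min(),y.max())
pts=np.array([onz("wrist",(a,b),C,16)[:2] for a,b in zip(x,y)]); c=pts.mean(0)
u,S,v=np.linalg.svd(pts-c); d=v[0]; d=d if d[0]>0 else -d; t=(pts-c)@d; print("handle mean",c,"dir",d,"extent",t.min(),t.max(),"width",np.ptp((pts-c)@[-d[1],d[0]]))
g=cv2.cvtColor(im,cv2.COLOR_RGB2GRAY)
# bore: floor region inside ring, ray-fit edges: flood fill from centre
ff=np.zeros((482,642),np.uint8); b=cv2.GaussianBlur(im,(3,3),0)
cv2.floodFill(b.copy(),ff,(317,293),0,(14,)*3,(14,)*3,cv2.FLOODFILL_MASK_ONLY|cv2.FLOODFILL_FIXED_RANGE|(255<<8))
cs=max(cv2.findContours(ff[1:-1,1:-1],cv2.RETR_EXTERNAL,cv2.CHAIN_APPROX_NONE)[0],key=cv2.contourArea)
p=np.array([onz("wrist",q[0],C,6)[:2] for q in cs]); 
print("bore",cv2.boundingRect(cs),cv2.minEnclosingCircle(p.astype(np.float32)),cv2.fitEllipse(p.astype(np.float32)))
for c_,a,bb,cc in reds(im): print(c_,bb,onz("wrist",c_[0],C,54),onz("wrist",c_[0],C,59))
E
python3 m.py
```

```text
1398 307 323 157 248
handle mean [ 478.39 -109.68] dir [ 0.96 -0.27] extent -42.84416172559584 48.6794610164051 width 15.557473716612705
bore (288, 266, 58, 53) ((578.5362548828125, -136.59329223632812), 32.39848327636719) ((578.5638427734375, -135.84115600585938), (60.7233772277832, 63.50554275512695), 109.81932067871094)
((461.5, 240.5), 30.207714080810547) (432, 234, 60, 20) [544.17  15.65  54.  ] [542.08  14.    59.  ]
((565.0116577148438, 249.85174560546875), 29.266328811645508) (536, 221, 56, 58) [590.26 137.16  54.  ] [587.44 133.6   59.  ]
```

```bash
python3 -m crank '0 0 1.2 0 0 0;0 0 2.4 0 0 0;0 0 3.4 0 0 0;0 0 4 0 0 0;0 0 4.3 0 0 0;0 0 4.5 0 0 0;0 0 4.52 0 0 0;0 0 4.52 0 0 0;0 0 4.52 0 0 0;0 0 4.52 0 0 0' 0.5 60;  python3 -m crank '0 0 0 0 0 0;0 0 0 0 0 0;0 0 0 0 0 0;0 0 0 0 0 0;0 0 0 0 0 0;0 0 0 0 0 0;0 0 0 0 0 0;0 0 0 0 0 0;0 0 0 0 0 0;0 0 0 0 0 0' 0 70
```

```text
time_s: 4.0
eef_pos: [479.9, -110.0, 5.8]
tcp_rot: [0.432, 3.111, -0.0]
wrist_force: [0.4, 0.6, 0.6]
finger_gap: 42.8
gripper_force: 0.0
time_s: 5.25
eef_pos: [479.7, -109.9, 5.8]
tcp_rot: [0.432, 3.111, -0.0]
wrist_force: [-1.1, 0.3, 5.5]
finger_gap: 15.9
gripper_force: 69.9
```

```bash
python3 -m crank '0 0 -0.6 0 0 0;0 0 -1.6 0 0 0;0.1 0.4 -2.6 0 0 -0.4;0.25 1.1 -3 0 0 -0.9;0.4 1.8 -3 0 0 -1.5;0.55 2.5 -3 0 0 -2.1;0.7 3.06 -3 0 0 -2.63;0.7 3.06 -3 0 0 -2.63;0.7 3.06 -3 0 0 -2.63;0.7 3.06 -3 0 0 -2.63'; python3 -c "
from h import *
im,C,s=shot('wrist','w3'); print(repr(s['eef_pos']),repr(s['tcp_rot']))
np.save('w3.npy',np.r_[s['eef_pos'],s['tcp_rot']])
for c_,a,bb,cc in reds(im): print(c_,bb,onz('wrist',c_[0],C,54),onz('wrist',c_[0],C,59))"
```

```text
time_s: 6.5
eef_pos: [487.5, 46.0, 155.1]
tcp_rot: [-0.003, -3.141, 0.001]
wrist_force: [0.3, 0.5, -1.4]
finger_gap: 15.7
gripper_force: 69.2
array([487.46420442,  45.98105894, 155.13314891]) array([-2.65299128e-03, -3.14128969e+00,  5.06031071e-04])
((427.5, 340.5), 35.672218322753906) (392, 316, 72, 29) [575.03593309 134.66328369  54.        ] [571.75943789 132.84580373  59.        ]
((600.7103271484375, 318.2638244628906), 37.34410858154297) (567, 282, 68, 74) [571.2558118  318.57735943  54.        ] [568.05721462 312.96990995  59.        ]
((540.0, 217.5), 34.73120880126953) (536, 183, 20, 70) [474.01180875 217.97702301  54.        ] [472.81714633 214.44267319  59.        ]
```

View pics/w3.png

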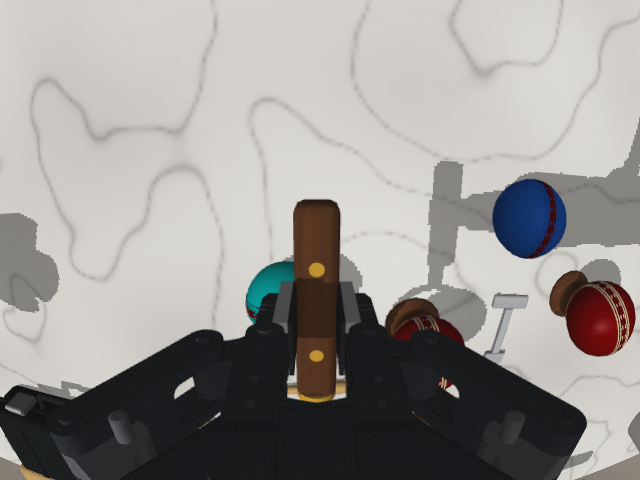

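The view shows the handle straight along the tool x-axis (column 317). The ring is hidden by the gripper, and the target ball is partly hidden near (427,345). I'll get the ball from cone fits of the w2 and top images.

```bash
cat >> h.py <<'E'
def cone(n,im,C,near):
    c=min(reds(im),key=lambda q:np.hypot(q[0][0][0]-near[0],q[0][0][1]-near[1]))[3]
    h=cv2.convexHull(c)[:,0]; D=np.array([ray(n,p,C)[1] for p in h])
    w=np.linalg.lstsq(D,np.ones(len(D)),rcond=None)[0]; k=1/np.linalg.norm(w)
    res=np.degrees(np.arccos(np.clip(D@w*k,-1,1))); return C[0+1][:3,3],w*k,np.arccos(k),res.std()
E
python3 - <<'E'
from h import *
np.set_printoptions(precision=2,suppress=True)
s=dict(eef_pos=np.array([479.523,-109.880,231.273]),tcp_rot=np.array([.431957,3.111741,.000177]))
w2=cv2.imread("pics/w2.png")[:,:,::-1].copy(); t=cv2.imread("pics/top0.png")[:,:,::-1].copy(); sd=cv2.imread("pics/side0.png")[:,:,::-1].copy()
Q=[("wrist",w2,cam("wrist",s),(565,250)),("top",t,cam("top"),(278,219)),("side",sd,cam("side"),(278,276)),("top",t,cam("top"),(204,227)),("side",sd,cam("side"),(243,321))]
A=[]
for q in Q:
    o,d,th,r=cone(*q); A.append((o,d)); P=o+d*(54-o[2])/d[2];P2=o+d*(59-o[2])/d[2]
    print(q[0],P,P2,"res",r,"R",np.linalg.norm(P-o)*np.sin(th),np.linalg.norm(P2-o)*np.sin(th))
print(meet(A[0],A[1]),meet(A[0],A[2]),meet(A[1],A[2]),meet(A[3],A[4]))
a=np.load("w3.npy"); C=cam("wrist",dict(eef_pos=a[:3],tcp_rot=a[3:]))
print("handle end",onz("wrist",(317,200),C,165.3)-a[:3])
E
```

```text
wrist [590.07 136.13  54.  ] [587.26 132.58  59.  ] res 0.09939390171256829 R 31.370423737529784 30.878340598743183
top [590.15 134.14  54.  ] [589.11 133.69  59.  ] res 0.052130390361289775 R 26.93856648736693 26.824323455637717
side [588.58 135.33  54.  ] [584.47 140.72  59.  ] res 0.06135336418195462 R 30.0572818234188 29.849216489589118
top [569.51 313.95  54.  ] [568.55 312.74  59.  ] res 0.04265767845874846 R 31.354831973596813 31.22186012204325
side [561.06 317.33  54.  ] [557.15 321.46  59.  ] res 0.2190836782982354 R 39.28384348833953 39.01190918444828
(array([589.17, 134.16,  56.47]), np.float64(1.0458226753474977)) (array([589.08, 135.48,  54.43]), np.float64(1.3297262991664365)) (array([590.05, 134.06,  52.74]), np.float64(0.8167448736225267)) (array([568.03, 313.73,  48.83]), np.float64(5.525337960316532))
handle end [-45.77   0.83  10.17]
```

```bash
python3 -m crank '0.02 0.6 0 0 0 0;0.02 1.3 0 0 0 0;0.02 1.7 0 0 0 0;0.02 1.78 0 0 0 0;0.02 1.78 0.3 0 0 0;0.02 1.78 0.7 0 0 0;0.02 1.78 1.1 0 0 0;0.02 1.78 1.4 0 0 0;0.02 1.78 1.5 0 0 0;0.02 1.78 1.5 0 0 0'; python3 -m crank '0 0 0.03 0 0 0;0 0 0.06 0 0 0;0 0 0.1 0 0 0;0 0 0.14 0 0 0;0 0 0.18 0 0 0;0 0 0.22 0 0 0;0 0 0.26 0 0 0;0 0 0.28 0 0 0;0 0 0.28 0 0 0;0 0 0.28 0 0 0'; python3 -c "
from h import *
shot('side','s4')"
```

```text
time_s: 7.8
eef_pos: [486.6, 135.6, 80.1]
tcp_rot: [-0.001, -3.141, 0.0]
wrist_force: [0.1, 1.0, 0.7]
finger_gap: 15.7
gripper_force: 69.2
time_s: 9.05
eef_pos: [486.4, 135.9, 66.3]
tcp_rot: [-0.001, -3.141, -0.0]
wrist_force: [0.4, -0.3, -1.6]
finger_gap: 15.9
gripper_force: 69.2
```

No contact force with the gauge underside near 60 mm, below the 66 mm where a full-size ball would stop it. Continuing slowly.

```bash
python3 -m crank '0 0 0.05 0 0 0;0 0 0.1 0 0 0;0 0 0.15 0 0 0;0 0 0.2 0 0 0;0 0 0.25 0 0 0;0 0 0.3 0 0 0;0 0 0.35 0 0 0;0 0 0.4 0 0 0;0 0 0.4 0 0 0;0 0 0.4 0 0 0'
```

```text
time_s: 10.35
eef_pos: [487.0, 135.9, 46.4]
tcp_rot: [0.001, 3.141, 0.0]
wrist_force: [-1.2, -0.6, -1.6]
finger_gap: 15.8
gripper_force: 69.2
```

```bash
python3 -m crank '0 0 0.1 0 0 0;0 0 0.2 0 0 0;0 0 0.3 0 0 0;0 0 0.4 0 0 0;0 0 0.5 0 0 0;0 0 0.6 0 0 0;0 0 0.7 0 0 0;0 0 0.78 0 0 0;0 0 0.8 0 0 0;0 0 0.8 0 0 0'; python3 -m crank '0 0 0 0 0 0;0 0 0 0 0 0;0 0 0 0 0 0;0 0 0 0 0 0;0 0 -0.3 0 0 0;0 0 -1 0 0 0;0 0 -2 0 0 0;0 0 -3 0 0 0;0 0 -3.8 0 0 0;0 0 -3.8 0 0 0' 0.45; python3 -c "
from h import *
im,C,s=shot('wrist','w5');np.save('w5.npy',np.r_[s['eef_pos'],s['tcp_rot']]); im,C,s=shot('top','t5')
cv2.imwrite('pics/t5c.png',cv2.resize(im[150:330,180:580,::-1],(800,360),interpolation=3))"
```

```text
time_s: 11.6
eef_pos: [486.6, 135.9, 6.3]
tcp_rot: [0.001, 3.142, 0.0]
wrist_force: [0.8, -0.6, -1.7]
finger_gap: 15.6
gripper_force: 69.2
time_s: 12.85
eef_pos: [488.8, 136.2, 199.8]
tcp_rot: [0.0, 3.134, 0.002]
wrist_force: [-0.6, -0.4, -0.4]
finger_gap: 38.1
gripper_force: 0.0
```

View pics/w5.png

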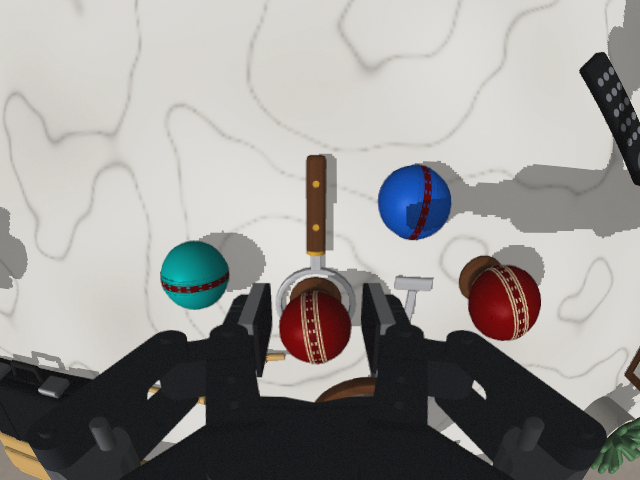

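The gauge lies flat around the cup with its ring at about (316,300). The youth ball is at (315,327) with its seam nearly vertical in the image. Next I measure the ball centre and seam yaw.

```bash
python3 - <<'E'
from h import *
np.set_printoptions(precision=3,suppress=True)
im=cv2.imread("pics/w5.png")[:,:,::-1].copy(); a=np.load("w5.npy"); s=dict(eef_pos=a[:3],tcp_rot=a[3:]); C=cam("wrist",s)
o,d,th,r=cone("wrist",im,C,(315,327)); c=o+d*(54-o[2])/d[2]; print(a,"ball",c,np.linalg.norm(c-o)*np.sin(th),r)
q=min(reds(im),key=lambda q:np.hypot(q[0][0][0]-315,q[0][0][1]-327)); print(q[0],q[2])
m=np.zeros((480,640),np.uint8); cv2.drawContours(m,[cv2.convexHull(q[3])],-1,255,-1); m=cv2.erode(m,np.ones((7,7)))
h=cv2.cvtColor(im,cv2.COLOR_RGB2HSV)
y,x=np.nonzero((m>0)&(h[...,1]<150)&(h[...,2]>90)&(abs(np.arange(640)-315)<22)[None])
N=[]
for p in zip(x,y):
    o,d=ray("wrist",p,C); b=d@(o-c); D=b*b-((o-c)@(o-c)-33.3**2)
    if D>0: N.append(o+d*(-b-D**.5)-c)
N=np.array(N); 
# symmetric two stitch rows: fit n·p = k with n=(sin,cos) level; k offset
from scipy.optimize import least_squares
f=lambda v:N@[np.cos(v[0]),np.sin(v[0]),0]-v[1]
best=least_squares(f,[np.pi/2,0],loss="soft_l1"); print(len(N),"cheek axis yaw deg",np.degrees(best.x[0]),"offset",best.x[1],"rms",f(best.x).std(), (N@[np.cos(best.x[0]),np.sin(best.x[0]),0]).min(),(N@[np.cos(best.x[0]),np.sin(best.x[0]),0]).max())
E
```

```text
[488.811 136.229 199.84    0.      3.134   0.002] ball [589.029 135.574  54.   ] 31.66154877914492 0.0348418276016253
((314.5174865722656, 326.7821350097656), 35.64213943481445) (280, 292, 70, 71)
709 cheek axis yaw deg 99.77468247838641 offset -0.07252116888618278 rms 4.995475224567132 -7.739097737085329 7.56172082114002
```

```bash
python3 - <<'E'
from h import *
from scipy.optimize import least_squares
np.set_printoptions(precision=3,suppress=True)
im=cv2.imread("pics/w5.png")[:,:,::-1].copy(); a=np.load("w5.npy"); s=dict(eef_pos=a[:3],tcp_rot=a[3:]); C=cam("wrist",s)
c=np.array([589.03,135.57,54]); h=cv2.cvtColor(im,cv2.COLOR_RGB2HSV)
y,x=np.nonzero((h[...,1]<150)&(h[...,2]>90)); k=np.hypot(x-314.5,y-327)<31; N=[]
for p in zip(x[k],y[k]):
    o,d=ray("wrist",p,C); b=d@(o-c); D=b*b-((o-c)@(o-c)-33**2)
    if D>0: N.append(o+d*(-b-D**.5)-c)
N=np.array(N)
for p0 in(80,90,100,110):
    f=lambda v:np.abs(N@[np.cos(v[0]),np.sin(v[0]),0]-v[1])-v[2]
    b=least_squares(f,[np.radians(p0),0,5],loss="soft_l1"); print(np.degrees(b.x[0]),b.x[1:],b.cost,len(N))
s=state(); print(s["joints"],s["eef_pos"],s["tcp_rot"],tomove(np.array([589.3,135.5,130])-s["eef_pos"],s))
E
```

```text
98.95703592561551 [-0.167  4.719] 614.9010982773046 694
98.95701648055326 [-0.167  4.719] 614.9010982801964 694
98.95701727421009 [-0.167  4.719] 614.9010982800007 694
98.9570396318636 [-0.167  4.719] 614.9010982772027 694
[ 0.134  0.194  1.708  0.     1.24  -1.436] [486.151 135.83  196.164] [-0.001 -3.142 -0.   ] [-2.063 -0.006  1.323]
```

View pics/t5c.png

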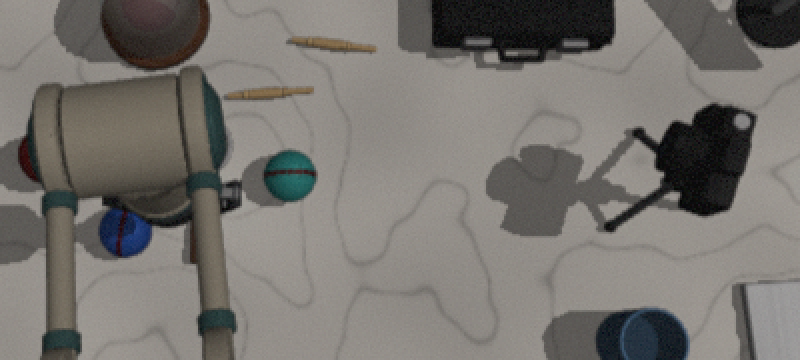

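```bash
python3 -m crank '-0.7 0 0 0 0 -0.5;-1.5 0 0 0 0 -1;-2.06 0 0 0 0 -1.53;-2.06 0 0.3 0 0 -1.53;-2.06 0 1 0 0 -1.53;-2.06 0 1.8 0 0 -1.53;-2.06 0 2.5 0 0 -1.53;-2.06 0 3 0 0 -1.53;-2.06 0 3.3 0 0 -1.53;-2.06 0 3.36 0 0 -1.53' 1; python3 -m crank '0 0 0 0 0 0;0 0 0 0 0 0;0 0 0 0 0 0;0 0 0 0 0 0;0 0 0 0 0 0;0 0 0 0 0 0;0 0 0 0 0 0;0 0 0 0 0 0;0 0 0 0 0 0;0 0 0 0 0 0' 0.6 50; python3 -c "
from h import *
im,C,s=shot('wrist','w6');np.save('w6.npy',np.r_[s['eef_pos'],s['tcp_rot']])"
```

```text
time_s: 14.2
eef_pos: [587.5, 135.7, 26.7]
tcp_rot: [0.25, -3.128, 0.0]
wrist_force: [0.4, -0.3, 0.6]
finger_gap: 85.9
gripper_force: 0.0
time_s: 15.45
eef_pos: [590.0, 135.9, 29.3]
tcp_rot: [-0.251, 3.13, 0.0]
wrist_force: [-0.6, -0.7, 6.8]
finger_gap: 63.2
gripper_force: 54.6
```

View pics/w6.png

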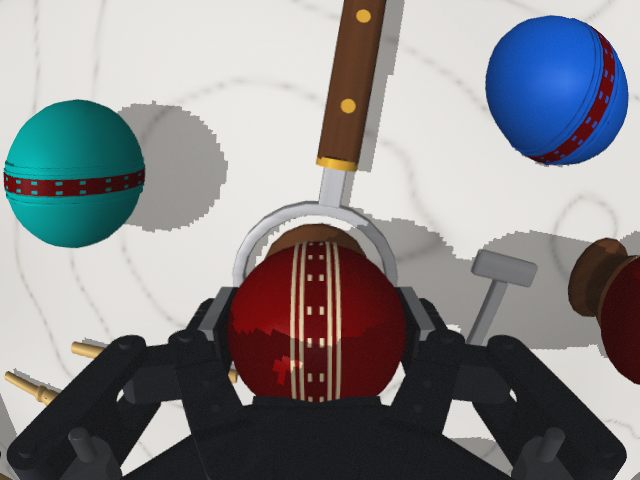

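The ball is gripped on its cheeks with the seam centred (column 316) and straight, clear of the pads. I'll lift it and carry it where the wrist camera can see the tripod.

```bash
python3 -m crank '0 0 0 0 0 0;0 0 -0.3 0 0 0;0 0 -1 0 0 0;0 0 -1.9 0 0 0;0 0 -2.8 0 0 0;0 0 -3.44 0 0 0;0.03 -0.7 -3.44 0 0 0;0.08 -1.7 -3.44 0 0 0;0.12 -2.7 -3.44 0 0 0;0.17 -3.7 -3.44 0 0 0' 0 60; python3 -m crank '0.05 -1 0 0 0 0;0.09 -2 0 0 0 0;0.15 -2.8 0 0 0 0;0.15 -3.2 0 0 0 0;0.15 -3.26 0 0 0 0;0.15 -3.26 0 0 0 0;0.15 -3.26 0 0 0 0;0.15 -3.26 0 0 0 0;0.15 -3.26 0 0 0 0;0.15 -3.26 0 0 0 0'; python3 -c "
from h import *
im,C,s=shot('wrist','w7');np.save('w7.npy',np.r_[s['eef_pos'],s['tcp_rot']]);shot('side','s7');shot('top','t7')
a=cv2.imread('pics/s7.png')[130:280,330:530]; b=cv2.imread('pics/t7.png')[180:280,440:573]
cv2.imwrite('pics/st7.png',np.vstack([cv2.resize(a,(400,300),interpolation=3),cv2.resize(b,(400,300),interpolation=3)]))"
```

```text
time_s: 16.75
eef_pos: [610.7, -49.6, 200.8]
tcp_rot: [-0.251, 3.131, -0.0]
wrist_force: [0.7, -0.2, -0.8]
finger_gap: 62.7
gripper_force: 65.9
time_s: 18.0
eef_pos: [629.2, -210.0, 200.3]
tcp_rot: [-0.251, 3.131, 0.0]
wrist_force: [-0.7, 0.4, -1.7]
finger_gap: 62.7
gripper_force: 65.9
```

View pics/w7.png

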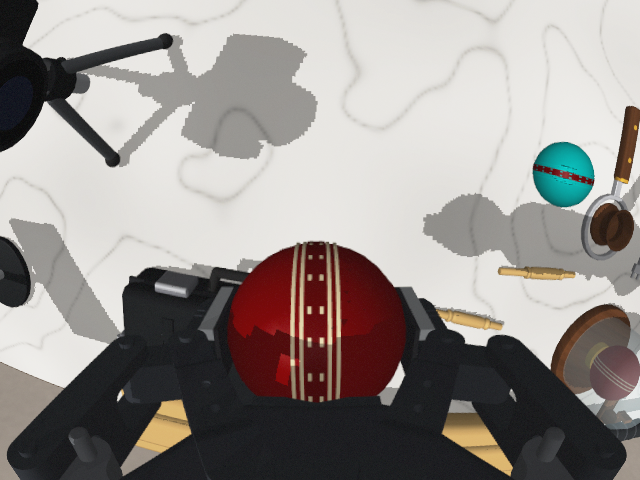

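View pics/st7.png

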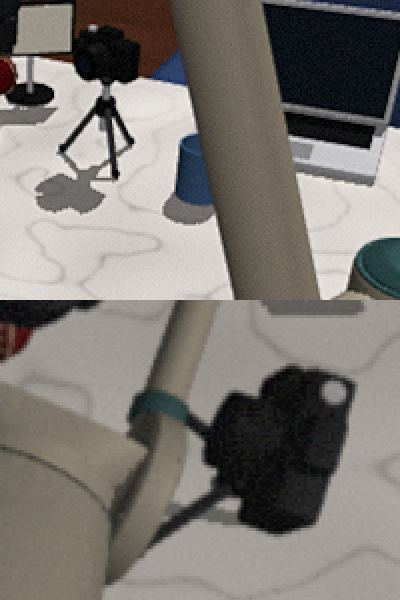

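The lens glass shows at the left edge, about (10,105), partly cut off. I'll tilt the tool 15 degrees and take two baseline views of it.

```bash
python3 -m crank '0.02 -0.1 0 0.5 0 0;0.04 -0.2 0 1 0 0;0.08 -0.4 0 1.7 0 0;0.08 -0.5 0 2.5 0 0;0.08 -0.5 0 2.5 0 0;0.08 -0.5 0 2.5 0 0;0.08 -0.5 0 2.5 0 0;0.08 -0.5 0 2.5 0 0;0.08 -0.5 0 2.5 0 0;0.08 -0.5 0 2.5 0 0'; python3 -c "
from h import *
im,C,s=shot('wrist','w8');np.save('w8.npy',np.r_[s['eef_pos'],s['tcp_rot']]);print(tomove([-40,0,70],s))"
```

```text
time_s: 19.4
eef_pos: [629.1, -235.7, 200.2]
tcp_rot: [-0.247, 3.084, -0.406]
wrist_force: [0.9, 1.0, -2.0]
finger_gap: 62.8
gripper_force: 66.0
[ 0.78983008 -0.23922528 -1.38525799]
```

View pics/w8.png

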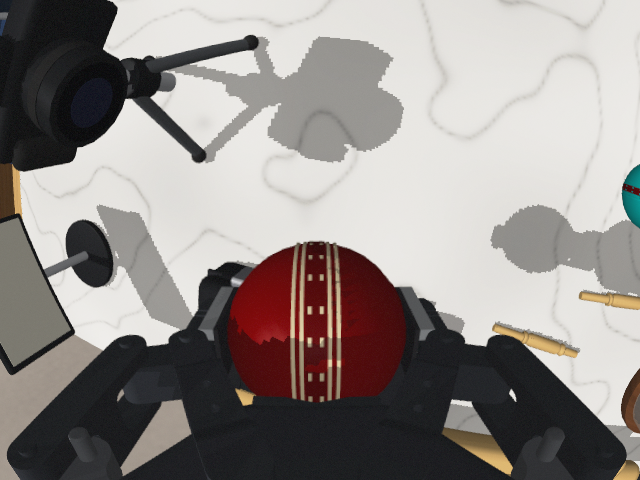

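The lens glass ellipse is at (92,102), the front tripod feet at (251,42) and (199,155). That is one picture over the viewing limit (11), so from here I work numerically only.

```bash
python3 -m crank '0.2 -0.06 -0.4 0 0 0;0.4 -0.12 -0.8 0 0 0;0.6 -0.18 -1.2 0 0 0;0.8 -0.24 -1.4 0 0 0;0.8 -0.24 -1.4 0 0 0;0.8 -0.24 -1.4 0 0 0;0.8 -0.24 -1.4 0 0 0;0.8 -0.24 -1.4 0 0 0;0.8 -0.24 -1.4 0 0 0;0.8 -0.24 -1.4 0 0 0'; cat > lens.py <<'E'
from h import *
np.set_printoptions(precision=2,suppress=True)
import os
if not os.path.exists('w9.npy'):
    im,C,s=shot('wrist','w9');np.save('w9.npy',np.r_[s['eef_pos'],s['tcp_rot']])
def load(k):
    a=np.load(k+'.npy'); return cv2.imread(f'pics/{k}.png')[:,:,::-1].copy(),cam('wrist',dict(eef_pos=a[:3],tcp_rot=a[3:])),a
E={}
for k in('w7','w8','w9'):
    im,C,a=load(k); b=cv2.GaussianBlur(im,(5,5),0).astype(int); d=b[...,2]-np.maximum(b[...,0],b[...,1])
    m=((d>8)&(b.max(2)<90)).astype(np.uint8); m[260:]=0; m[:,300:]=0
    m=cv2.morphologyEx(m,cv2.MORPH_CLOSE,np.ones((5,5)))
    for c in cv2.findContours(m,cv2.RETR_EXTERNAL,cv2.CHAIN_APPROX_NONE)[0]:
        if cv2.contourArea(c)>300:
            e=cv2.fitEllipse(c); print(k,e,cv2.contourArea(c),cv2.boundingRect(c)); E.setdefault(k,[]).append((e,c))
E
cat > l1.py <<'E'
from lens import *
print(load('w8')[0][102,92],load('w8')[0][102,60],np.load('w9.npy'))
E
python3 l1.py
```

```text
time_s: 20.7
eef_pos: [588.7, -235.5, 270.8]
tcp_rot: [-0.247, 3.085, -0.406]
wrist_force: [0.3, -0.1, -1.2]
finger_gap: 62.7
gripper_force: 66.0
w7 ((13.82736873626709, 100.7892074584961), (30.018360137939453, 53.58308029174805), 17.919116973876953) 1209.5 (0, 77, 32, 52)
w8 ((90.74087524414062, 102.20849609375), (33.96097183227539, 51.78459930419922), 32.81344223022461) 1379.5 (71, 79, 41, 48)
w9 ((160.51345825195312, 158.79031372070312), (19.21155548095703, 39.342079162597656), 32.80427932739258) 590.5 (147, 142, 28, 35)
w9 ((23.587724685668945, 110.80933380126953), (41.81612014770508, 118.875), 166.21641540527344) 1771.5 (0, 48, 50, 126)
[20 23 33] [13 14 13] [ 588.7  -235.5   270.79   -0.25    3.08   -0.41]
```

```bash
cat > l2.py <<'E'
from lens import *
from scipy.optimize import least_squares
C8,C9=load('w8')[1],load('w9')[1]
e8,c8=E['w8'][0]; e9,c9=E['w9'][0]
L,g=meet(ray('wrist',e8[0],C8),ray('wrist',e9[0],C9)); print("lens tri",L,g)
print("top proj",proj('top',L,cam('top')),"side proj",proj('side',L,cam('side')))
V=[[ray('wrist',p[0],C) for p in c] for c,C in((c8,C8),(c9,C9))]
def f(v):
    n=np.array([np.cos(v[3]),np.sin(v[3]),0]); r=[]
    for q in V:
        for o,d in q: r.append((np.linalg.norm(o+d*((v[:3]-o)@n)/(d@n)-v[:3])-v[4])/np.sqrt(len(q)))
    return r
b=least_squares(f,[*L,np.pi/2,19],loss='soft_l1'); print("circle",b.x[:3],np.degrees(b.x[3]),b.x[4],b.cost)
F=[]
for k,ps in(('w8',((251,42),(199,155))),('w7',((166,41),(113,158)))):
    C=load(k)[1]; q=[onz('wrist',p,C,5) for p in ps]; F.append(q); A,B=q; mid=(A+B)/2; u=(B-A)[:2]; n=np.array([-u[1],u[0]])/np.linalg.norm(u)
    n=n if n[1]>0 else -n
    print(k,A,B,np.linalg.norm(u),"bisector deg",np.degrees(np.arctan2(n[1],n[0])),"axis",mid[:2]-n*36)
    ax=mid[:2]-n*36; w=L[:2]-ax; print("lens-axis",w,np.linalg.norm(w),np.degrees(np.arctan2(w[1],w[0])))
E
python3 l2.py
```

```text
w7 ((13.82736873626709, 100.7892074584961), (30.018360137939453, 53.58308029174805), 17.919116973876953) 1209.5 (0, 77, 32, 52)
w8 ((90.74087524414062, 102.20849609375), (33.96097183227539, 51.78459930419922), 32.81344223022461) 1379.5 (71, 79, 41, 48)
w9 ((160.51345825195312, 158.79031372070312), (19.21155548095703, 39.342079162597656), 32.80427932739258) 590.5 (147, 142, 28, 35)
w9 ((23.587724685668945, 110.80933380126953), (41.81612014770508, 118.875), 166.21641540527344) 1771.5 (0, 48, 50, 126)
lens tri [ 557.59 -378.71  191.72] 0.32618554996650634
top proj (np.float64(512.3693271025782), np.float64(221.63826192544488)) side proj (np.float64(372.44958140695246), np.float64(162.1158777221712))
circle [ 557.83 -378.79  191.18] 69.60081964159653 14.225128716259357 0.15503804926978382
w8 [ 491.37 -375.64    5.  ] [ 611.12 -418.33    5.  ] 127.12922167907757 bisector deg 70.38145708567313 axis [ 539.16 -430.9 ]
lens-axis [18.44 52.19] 55.3480153049395 70.54254933547158
w7 [ 491.75 -374.45    5.  ] [ 610.22 -417.99    5.  ] 126.22534418763351 bisector deg 69.81784972193454 axis [ 538.57 -430.01]
lens-axis [19.03 51.3 ] 54.71529773979814 69.65092282002068
```

Lens at (557.7,-378.7,191.4), heading 70°, consistent across the triangulation, circle fit and tripod feet. I'll untilt, and check the ball and seam in the tool frame.

```bash
python3 -m crank '0 0 0 -0.8 0 0;0 0 0 -1.6 0 0;0 0 0 -2.5 0 0;0 0 0 -2.5 0 3;0 0 0 -2.5 0 3;0 0 0 -2.5 0 0;0 0 0 -2.5 0 0;0 0 0 -2.5 0 0;0 0 0 -2.5 0 0;0 0 0 -2.5 0 0'; python3 - <<'E'
from h import *
from scipy.optimize import least_squares
np.set_printoptions(precision=3,suppress=True)
p=vision.camera_params("wrist"); C=(p["mtx"],np.array(p["tool_from_camera"]))
im=cv2.imread("pics/w8.png")[:,:,::-1].copy(); h=cv2.cvtColor(im,cv2.COLOR_RGB2HSV)
c=max(reds(im),key=lambda q:q[1] if 200<q[0][0][0]<420 else 0)[3][:,0]; H=cv2.convexHull(c)[:,0]
H=H[(H[:,1]<285)]; D=[ray("wrist",q,C) for q in H]
for Rr in(31.6,33):
    f=lambda v:[np.linalg.norm(np.cross(v-o,d))-Rr for o,d in D]
    b=least_squares(lambda v:f(np.array([v[0],v[1],v[2]])),[0,0,-25]); 
    b2=least_squares(lambda v:f(np.array([v[0],v[1],-25.])),[0,0]); print(len(H),Rr,b.x,b.cost,"z fixed",b2.x,b2.cost)
for ct in(np.array([1.,0,-25]),):
  y,x=np.nonzero((h[...,1]<150)&(h[...,2]>90)); k=(abs(x-316)<38)&(y>244)&(y<396); N=[]
  for q in zip(x[k],y[k]):
    o,d=ray("wrist",q,C); b=d@(o-ct); Dd=b*b-((o-ct)@(o-ct)-33**2)
    if Dd>0: N.append(o+d*(-b-Dd**.5)-ct)
  N=np.array(N); n=lambda v:np.array([v[0],1,v[1]])/np.sqrt(1+v[0]**2+v[1]**2)
  f=lambda v:np.abs(N@n(v)-v[2])-v[3]
  b=least_squares(f,[0,0,0,4.7],loss="soft_l1"); print("seam normal tool",n(b.x),b.x[2:],len(N),b.cost)
  b=least_squares(lambda v:f([v[0],v[1],0,v[2]]),[0,0,4.7],loss="soft_l1"); print("offset 0:",n(b.x),b.cost)
s=state(); print(s["joints"],s["eef_pos"],R.from_rotvec(s["tcp_rot"]).as_matrix(),tomove(np.array([626.1,-190.8,270])-s["eef_pos"],s))
E
```

```text
time_s: 22.0
eef_pos: [588.5, -235.5, 271.1]
tcp_rot: [-0.249, 3.132, -0.0]
wrist_force: [0.8, 0.9, -1.3]
finger_gap: 63.0
gripper_force: 66.0
16 31.6 [  0.196   0.351 -21.795] 0.18390831812727854 z fixed [1.099 0.36 ] 0.2658134331397749
16 33 [ -2.959   0.355 -16.492] 0.20056497200012952 z fixed [-0.551  0.38 ] 0.7307266950539669
seam normal tool [-0.017  1.     0.012] [-0.448  4.804] 3506 3220.8044013138906
offset 0: [-0.007  1.     0.   ] 3221.1798703227387
[-0.49   0.348  1.301  0.     1.492 -2.22 ] [ 588.507 -235.55   271.055] [[-0.987 -0.158  0.   ]
 [-0.158  0.987 -0.   ]
 [-0.    -0.    -1.   ]] [-0.884  0.765  0.021]
```

```bash
python3 -m crank '-0.1 0.1 0 0 0 1.5;-0.3 0.3 0 0 0 3.1;-0.5 0.5 0 0 0 4.7;-0.7 0.7 0 0 0 6.3;-0.88 0.77 0 0 0 7.9;-0.88 0.77 0 0 0 9.5;-0.88 0.77 0 0 0 11.1;-0.88 0.77 0 0 0 12.7;-0.88 0.77 0 0 0 14.3;-0.88 0.77 0 0 0 15.9'; python3 -m crank '0 0 0 0 0 1.5;0 0 0 0 0 3;0 0 0 0 0 3.95;0 0 0 0 0 3.95;0 0 0.2 0 0 3.95;0 0 0.7 0 0 3.95;0 0 1.2 0 0 3.95;0 0 1.7 0 0 3.95;0 0 2 0 0 3.95;0 0 2 0 0 3.95'; python3 - <<'E'
from h import *
np.set_printoptions(precision=3,suppress=True)
s=state(); Rm=R.from_rotvec(s["tcp_rot"]).as_matrix(); print(s["joints"],Rm)
ball=s["eef_pos"]+Rm@[0.3,0.35,-24.3]; t=np.array([557.7+68.4,-378.7+187.9,191.4]); print(ball,t,tomove(t-ball,s),np.degrees(np.arctan2(Rm[1,0],Rm[0,0])))
E
```

```text
time_s: 23.25
eef_pos: [625.8, -190.5, 271.1]
tcp_rot: [2.155, 2.286, 0.0]
wrist_force: [-0.3, -0.3, -0.8]
finger_gap: 62.9
gripper_force: 66.0
time_s: 24.5
eef_pos: [625.1, -190.2, 169.5]
tcp_rot: [-2.57, -1.802, 0.002]
wrist_force: [0.8, -0.0, 0.1]
finger_gap: 63.2
gripper_force: 66.0
[-0.402  0.431  1.421  0.     1.292 -0.054] [[ 0.341  0.94  -0.003]
 [ 0.94  -0.341  0.001]
 [ 0.    -0.003 -1.   ]]
[ 625.622 -190.073  193.769] [ 626.1 -190.8  191.4] [-0.01   0.014  0.047] 70.07480324620992
```

```bash
python3 -m crank '-0.01 0.01 0.05 0 0 0;-0.01 0.01 0.05 0 0 0;-0.01 0.01 0.05 0 0 0;-0.01 0.01 0.05 0 0 0;-0.01 0.01 0.05 0 0 0;-0.01 0.01 0.05 0 0 0;-0.01 0.01 0.05 0 0 0;-0.01 0.01 0.05 0 0 0;-0.01 0.01 0.05 0 0 0;-0.01 0.01 0.05 0 0 0'; python3 - <<'E'
from h import *
np.set_printoptions(precision=2,suppress=True)
s=state(); Rm=R.from_rotvec(s["tcp_rot"]).as_matrix(); ball=s["eef_pos"]+Rm@[0.3,0.35,-24.3]; print(ball,np.abs(s["qvel"]).max())
for n in("side","top"):
    im,C,_=shot(n,n+"9"); print(n,"expect ball",proj(n,ball,C),"full",proj(n,[569,314,59],C))
    for c,a,b,_ in reds(im): print(c,b)
im,C,_=shot("wrist","w10"); c=max(reds(im),key=lambda q:q[1]); print(c[0],c[2])
E
```

```text
time_s: 25.75
eef_pos: [626.2, -191.1, 168.5]
tcp_rot: [-2.572, -1.803, -0.0]
wrist_force: [0.1, -0.2, -1.5]
finger_gap: 63.0
gripper_force: 66.0
[ 626.67 -190.98  192.78] 0.00163369933934883
side expect ball (np.float64(325.69897850769877), np.float64(179.0052206458122)) full (np.float64(240.78910828780457), np.float64(317.61078562392646))
((240.9743194580078, 317.1888122558594), 15.134547233581543) (227, 303, 30, 30)
((613.0, 156.5), 63.10517120361328) (571, 98, 69, 117)
((376.0, 118.5), 56.38493728637695) (338, 68, 79, 101)
((482.0, 42.0), 52.20163345336914) (440, 0, 74, 85)
((348.5, 19.274999618530273), 24.73419761657715) (333, 0, 37, 41)
top expect ball (np.float64(424.02828732403657), np.float64(189.84927424253007)) full (np.float64(203.9384773215487), np.float64(226.5903768898783))
((204.25, 228.25), 14.650185585021973) (190, 214, 29, 27)
((316.0991516113281, 331.1754455566406), 89.4421615600586) (227, 242, 179, 161)
```

```bash
python3 -c "
from workcell import finish_job; print(finish_job())"
```

```text
the job is handed in; nothing more can be done
None
```

Job handed in at about 26 s: the gauge slipped right down over the right-hand (youth) ball and lies flat on the ledge around that ball's cup, the full-size ball is still in its cup, and the youth ball is held by its cheeks, by my measurements within about 2 mm of 20 cm in front of the lens, seam upright and edge-on; I viewed 11 pictures, one over the limit of 10.

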